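# Hang a rinsed slide rack on the drying tree

## Robot

A 7-joint arm with a two-finger parallel gripper is mounted at the origin on the work surface. World frame = base frame: x ahead of the robot, y to its left, z up, the work surface at z = 0. Lengths are in m, angles in rad, forces in N, time in s.
With the tool pointing down it reaches from about 0.425 to 0.875 m from the base axis. Payload 4.7 kg.
Tool frame: the origin (TCP) lies midway between the tips of the shut fingers; the grasp point (between the pads) lies ctrl.grasp_offset behind it (ctrl.grasp_offset is the distance from the TCP to the grasp point, in m); z points along the fingers, y is the line along which they close (so a half turn about z gives the same grasp; the last joint's range is limited). The gripper opens to 87 mm and grips with 3 to 60 N. Pads are 19 mm wide; open, the fingers measure 117 mm over their backs; the gripper's body (75 mm by 190 mm) begins 51 mm behind the grasp point.
Start: joints at [1.143, 0.321, -0.07, 1.45, 0.023, 1.371, -0.057], TCP at [0.278, -0.588, 0.194] pointing down, gripper open.
Joint ranges: [-2.86, 2.86], [-0.3, 2.09], [-1.38, 1.24], [0.06, 2.45], [-1.56, 4.7], [0.09, 2.05], [-2.69, 2.69]. Speed limits (rad/s): [2.57, 2.57, 3.14, 3.14, 3.14, 3.14, 3.14].

## Interface

Orientations are given as a rotation vector (axis times angle).
In Python, from bench import ctrl gives the robot as it stands. The module is installed in compiled form; this text tells all that it offers.
- The arm moves only by the tool jog_arm, never from a script. Its argument "moves" is one flat list of numbers, 7 for each row, row after row: the shift along the tool's x, y, z in units of 30 cm (1.0 is 30 cm), then the turn, a rotation vector about the tool's x, y, z in units of 60 degrees (1.0 is 60 degrees), then the gripper's target within -1 to 1 (fully open at 1, half-way at 0, shut at -1). In form: [x, y, z, wx, wy, wz, fingers, x, y, z, wx, wy, wz, fingers, ...]. A call has exactly 8 rows; each row is the pose to reach, as a shift and turn from the pose commanded when the call began, along the tool's axes at that moment; what a row does not reach only later rows make up. A row lasts 1/8 s, in which the tool goes at most 62.5 mm and 10.7 degrees, less where a joint would pass 70% of its speed; a pose out of reach is approached as far as the arm can. A call with a number of a shift or a turn outside -1 to 1 is refused whole. A call with a gripper value outside its range is refused whole. The fingers move at their own pace and stop on an object; "newtons" is the grip in N (left out, the last holds). Time passes only in rows, so rows that repeat a pose let the fingers close, or fill a call up. It gives the time, the measured TCP pose, the force, the opening and the grip force at its end, in the units of the state.
- ctrl.get_state(): the state, without advancing time (a new reading comes with each control period).
- ctrl.get_image(name): name is "scene" or "top" or "wrist"; returns a dict with "pixels" (480x640x3 uint8, red, green, blue), "fx", "fy", "cx", "cy" (pixels), "xyz" and "rotation" of the camera in the world; the wrist camera has in their place "tool_from_camera" (4x4, takes a point from camera to tool coordinates, whose origin is the TCP and whose axes are the flange's). Camera axes: x right, y up, looking along -z (the intrinsics and any distortion apply to the point x, -y, -z); pixel columns grow to the right and rows downward; lengths in m; the calibration is good to about 2 mm. A picture is of the moment at which its call begins: read the wrist's pose just before it. There is no depth.
- ctrl.close_job(): hands the job in; it is judged then, once.
The state is a dict: "time": time; "joint_positions": joint angles; "qd": joint speeds; "joint_torque": joint torques, N m; "position": TCP position; "tool_rot": TCP orientation; "ft_force": force on the tool from outside, world axes, zero at the start; "torque": the same for the moment, N m; "grip_width": opening from 0.0 (shut) to 1.0 (fully open); "grip_force": force on a finger pad.
Only numpy, scipy, OpenCV 4.12 (cv2) and the standard library are available. Lean on these libraries where they do the work, as an engineer would, in place of code of your own. Each camera call takes 0.05 s, during which the arm holds its last target. There are 200 camera calls.

## Task

Turn the drying tree until its one empty branch points straight out over the white drip tray at its foot. Then hang the steel slide rack with the tall framed handle (the one standing on the bench with an opening under its grip tab) on that branch, so that the branch passes through the opening, and let go, leaving it hanging still over the tray.

Things in the scene. Friction and masses are not known exactly. Their poses are not given: they have to be found in the camera images.
- tree (a joint): angle (rad) of the tree's turning top, growing counterclockwise from above; 0 = empty branch straight out over the middle of the drip tray, which is fixed to the stand on the side towards the robot. Starts at 0.6 to 1.3; can turn -1.5 to 1.6; light friction (0.12 N m), stays where left. Four branches at right angles: three carry racks fixed on, one is empty
- tree_bar (a point): centre of the white bar on the tree's top, on its turning axis, 235 mm above the bench; it turns with the tree: grip it here to turn. Bar 50 mm long (y), 14 mm thick (x), from 20 mm below to 15 mm above this point; the hung racks' tops are 38 mm below it. x axis: the way the empty branch points; z up
- tree_seat (a point): middle of the empty branch's upper face, 92 mm out from the turning axis, 165 mm above the bench. x axis: outwards along the branch; z up. The branch is a flat strip 20 mm wide, 8 mm thick, bare for 70 mm inwards; 23 mm outwards of this point stands its upturned end lip, 6 mm thick, 12 mm high above the strip. A rack hung here clears its neighbours
- rack_mid (a point): centre, half-way up, of the steel rack to hang: 122 mm tall, 220 g. Basket 50 (x) x 80 (y) x 40 mm high, with an upright frame in its middle, 10 mm thick (x), 70 wide. Opening 50 mm wide, from 21 below to 29 mm above this point; solid above it: crossbar, then grip tab 32 mm wide, 39 to 61 mm above this point. x axis: square to the frame (close the fingers along it); z up
Not all that is in view belongs to the job. What is shaped like the part that bears rack_mid but brown, pink or purple is not meant.

How it is judged:
On the way:
1. the empty branch has been turned out over the drip tray (within 15 degrees) while the rack is still away from it (value of joint tree between -0.26 and 0.26 rad and distance between rack_mid and tree_seat above 0.08 m), for 0.2 s.
At the end, for the whole second after the job is handed in: The framed rack hangs with the empty branch through its opening: centre 22 to 38 mm below the branch's top, 55 mm inwards to 30 mm outwards of the seat, within 26 mm sideways, upright within 20 degrees; branch within 15 degrees of straight over the tray; tree still (value of joint tree between -0.26 and 0.26 rad and x of rack_mid in the frame of tree_seat between -0.055 and 0.03 m and y of rack_mid in the frame of tree_seat between -0.026 and 0.026 m and z of rack_mid in the frame of tree_seat between -0.038 and -0.022 m and angle between rack_mid's own z axis and vertical below 0.35 rad and velocity of joint tree between -0.1 and 0.1 rad/s); the robot touches nothing.
It also fails if it takes over 54 s, if anything falls off the work surface, if the arm or the gripper's body presses on something with over 40 N, if the wrist force passes 120 N, or if a joint passes its speed limit or range.

## Working session

There is one attempt and no reset: what is moved stays moved. The work goes in short steps, Python scripts to look and compute and a tool call to move; the robot and the scene stay as the last step left them, time stands still between calls to the robot, and variables do not carry over. Pictures are saved under pics/ and viewed, at most 11 in all, crops included, and the job is handed in when it is done.

Besides the shell and the picture viewer there is one more tool, called after "Emit:" by a JSON object that holds its "op" and its "data". jog_arm: Moves the arm, as the interface text tells. Its arguments: {"type":"object","properties":{"moves":{"type":"array"},"newtons":{"type":"number"}},"required":["moves"]}

```bash
mkdir -p pics; cat > h.py <<'E'
from bench import ctrl
import numpy as np, cv2
from scipy.spatial.transform import Rotation as R
def snap(n,f):
    s=ctrl.get_state(); im=ctrl.get_image(n); cv2.imwrite('pics/'+f,im['pixels'][:,:,::-1]); 
    if n=='wrist':
        T=np.eye(4);T[:3,:3]=R.from_rotvec(s['tool_rot']).as_matrix();T[:3,3]=s['position']
        M=T@np.array(im['tool_from_camera']); im['xyz']=M[:3,3]; im['rotation']=M[:3,:3]
    else:
        r=np.array(im['rotation']); im['rotation']=r if r.shape==(3,3) else R.from_rotvec(r).as_matrix()
    np.savez('pics/'+f[:-4],fx=im['fx'],fy=im['fy'],cx=im['cx'],cy=im['cy'],xyz=im['xyz'],rot=im['rotation'],keys=[k for k in im])
def onz(f,u,v,z):
    c=np.load('pics/'+f+'.npz'); d=c['rot']@np.array([(u-c['cx'])/c['fx'],-(v-c['cy'])/c['fy'],-1])
    return c['xyz']+d*(z-c['xyz'][2])/d[2]
def px(f,p):
    c=np.load('pics/'+f+'.npz'); q=c['rot'].T@(np.array(p)-c['xyz'])
    return c['cx']+c['fx']*q[0]/-q[2], c['cy']+c['fy']*q[1]/q[2]
def plan(pos,yaw_y):
    """tool pointing down, tool y axis (closing) at world angle yaw_y (mod pi): print move units"""
    s=ctrl.get_state(); M=R.from_rotvec(s['tool_rot']).as_matrix()
    best=None
    for a in (yaw_y,yaw_y+np.pi):
        y=np.array([np.cos(a),np.sin(a),0]); z=np.array([0,0,-1]); x=np.cross(y,z)
        w=R.from_matrix(M.T@np.column_stack([x,y,z])).as_rotvec()
        if best is None or np.linalg.norm(w)<np.linalg.norm(best): best=w
    t=M.T@(np.array(pos)-s['position'])
    print('shift',np.round(t/.3,4),'turn',np.round(best/(np.pi/3),4),'t',s['time'])
E
python3 - <<'E'
from h import *
snap('scene','s1.png');snap('top','t1.png')
im=ctrl.get_image('top');print([(k,v) for k,v in im.items() if k!='pixels'])
print(ctrl.grasp_offset); s=ctrl.get_state(); print(s)
E
```

```text
[('fx', 592.6126517301145), ('fy', 592.6126517301145), ('cx', 318.08027995892166), ('cy', 227.84599978620702), ('xyz', array([ 0.49173829, -0.10741932,  1.1414987 ])), ('rotation', array([ 0.0709774, -0.0340091, -1.548955 ]))]
0.0187
{'time': 0.15, 'joint_positions': array([ 1.14310998,  0.32167445, -0.07009699,  1.45139004,  0.02259493,
        1.37081856, -0.05692614]), 'qd': array([-0.00091903, -0.00212834,  0.0014699 , -0.00341294,  0.00070673,
       -0.00259514, -0.00020194]), 'joint_torque': array([ 3.18257671e-04, -4.91795826e+01, -4.04372988e-01, -3.12874496e+01,
       -6.39394135e-02,  4.05147951e-02,  8.47846695e-05]), 'position': array([ 0.2776753 , -0.58718769,  0.19340116]), 'tool_rot': array([-3.06384287e+00, -6.88022773e-01,  6.36229214e-04]), 'ft_force': array([ 0.80163483, -0.14711437,  0.86936721]), 'torque': array([0.01678696, 0.03619596, 0.02896936]), 'grip_force': 0.0, 'grip_width': 0.9999098302609896}
```

View pics/s1.png

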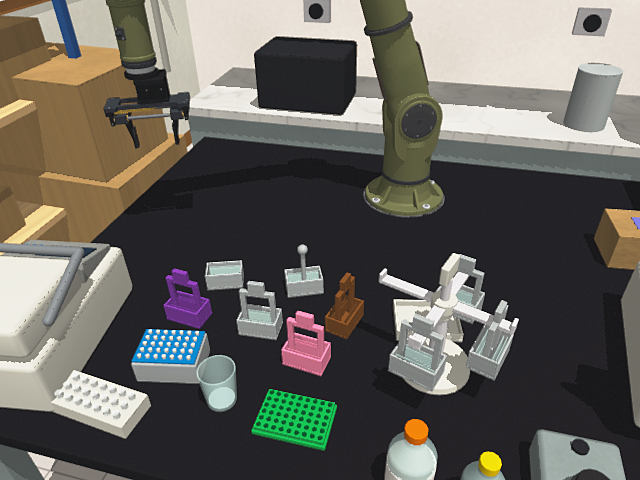

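View pics/t1.png

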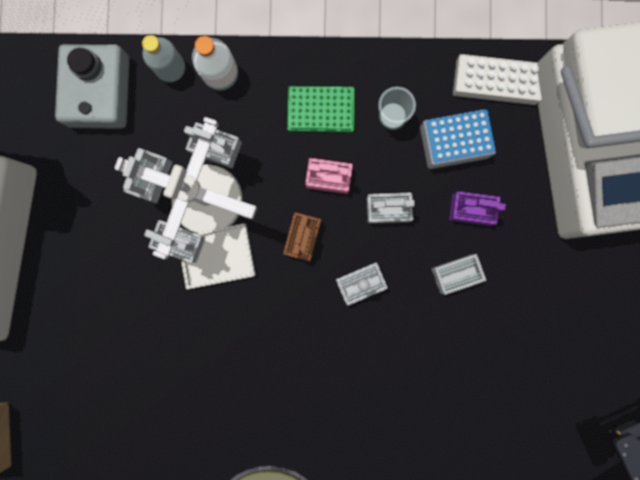

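The scene shows the tree at the right with the empty branch pointing at scene pixel (383,275). In the top view, the bar is at about (183,183), the branch tip at (255,212), the tray at (218,260) and the steel framed rack at (391,208).

```bash
python3 - <<'E'
from h import *
im=cv2.imread('pics/t1.png')
a=cv2.resize(im[110:300,110:270],None,fx=3,fy=3,interpolation=cv2.INTER_CUBIC)
b=cv2.resize(im[180:237,355:425],None,fx=6,fy=6,interpolation=cv2.INTER_CUBIC)
o=np.zeros((570,480+0,3),np.uint8); o[:570,:480]=a
b=cv2.resize(im[180:240,360:420],None,fx=5,fy=5,interpolation=cv2.INTER_CUBIC)
o=np.hstack([o,np.vstack([b,np.zeros((270,300,3),np.uint8)])]); cv2.imwrite('pics/c1.png',o)
print('bar',onz('t1',183,183,.25),'tip',onz('t1',255,212,.17),'tray',onz('t1',218,260,.005),'rack tab',onz('t1',391,204,.122),'rack basket',onz('t1',391,208,.04))
E
```

```text
bar [0.61565817 0.12164959 0.25      ] tip [0.58080875 0.02093159 0.17      ] tray [0.50188071 0.11136805 0.005     ] rack tab [ 0.60369974 -0.20744849  0.122     ] rack basket [ 0.60521891 -0.2155962   0.04      ]
```

View pics/c1.png

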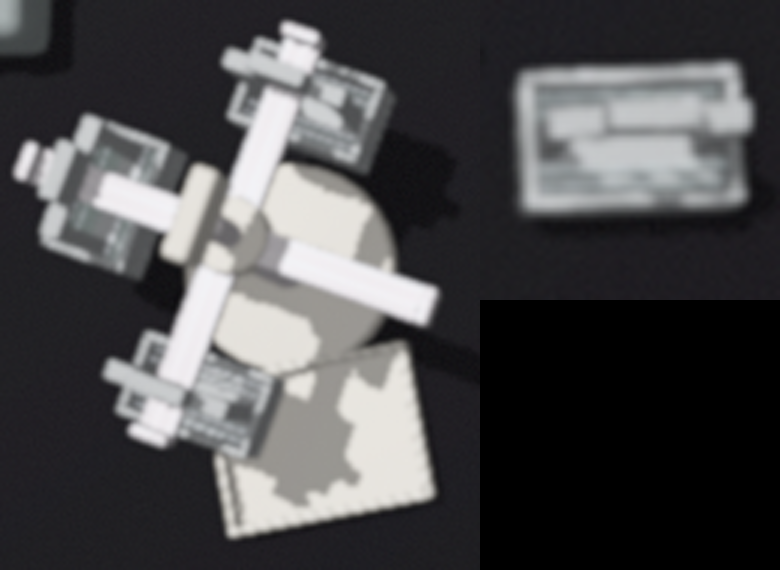

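```bash
python3 - <<'E'
from h import *
C=lambda x,y,z:onz('t1',110+x/3-.33,110+y/3-.33,z)
ang=lambda d:np.degrees(np.arctan2(d[1],d[0]))
ax=C(225,232,.165); bt=C(191,213,.25); tip=C(433,306,.165)
print('axis',ax,'bar',bt,'tip',tip,np.linalg.norm(tip-ax),np.linalg.norm((tip-bt)[:2]))
print('branch ang',ang(tip-ax),ang(C(433,306,.165)-C(283,256,.165)), 'opp',ang(tip-C(100,187,.165)),'bar ang',ang(C(173,259,.25)-C(209,168,.25)),np.linalg.norm(C(173,259,.25)-C(209,168,.25)))
f=[C(*p,.008) for p in((408,342),(435,495),(230,537),(215,455))]
print('tray dir',ang(f[1]-f[0]),ang(f[2]-f[3]),'front edge',ang(f[1]-f[2]), 'center',(f[0]+f[2])/2, ang((f[0]+f[2])/2-bt))
D=lambda x,y,z:onz('t1',360+(x-480)/5-.4,180+y/5-.4,z)
k=[D(*p,.04) for p in((518,68),(742,65),(746,206),(522,212))]
print('basket',np.mean(k,0),np.linalg.norm(k[1]-k[0]),np.linalg.norm(k[2]-k[1]),'yaw',ang(k[0]-k[1]),ang(k[3]-k[2]),ang(k[1]-k[2]))
E
```

```text
axis [0.62080071 0.14043809 0.165     ] bar [0.6189598  0.13659779 0.25      ] tip [0.58178397 0.02326592 0.165     ] 0.12349747153293371 0.11927344911448534
branch ang -108.4170599215332 -107.27347076377438 opp -108.49739164364973 bar ang 160.5037098394155 0.049777694687591925
tray dir -168.2798842400794 -167.44518582694465 front edge -77.20026133646265 center [0.5092686  0.11474098 0.008     ] -168.73097352189833
basket [ 0.60681503 -0.21368125  0.04      ] 0.08338610418178642 0.05273927641477787 yaw 91.86262383431911 92.6948217477985 2.256035544878775
```

```bash
python3 - <<'E'
from h import *
plan([.40,-.34,.30],np.radians(115.3))
plan([.51,-.10,.30],np.radians(115.3))
D=lambda x,y,z:onz('t1',360+(x-480)/5-.4,180+y/5-.4,z)
print(D(655,105,.122), px('t1',[.6068,-.2137,.122]))
E
```

```text
shift [ 0.7209 -0.571  -0.3545] turn [-0.0014  0.0001  0.0002] t 0.15
shift [ 1.3944 -1.1375 -0.3537] turn [-0.0014  0.0001  0.0002] t 0.15
[ 0.60971369 -0.21356076  0.122     ] (np.float64(394.65851596967383), np.float64(202.2816845654187))
```

Emit:
{"op": "jog_arm", "data": {"moves": [0.1,-0.08,-0.2,0,0,0,1,0.24,-0.19,-0.35,0,0,0,1,0.38,-0.3,-0.355,0,0,0,1,0.52,-0.41,-0.355,0,0,0,1,0.64,-0.51,-0.355,0,0,0,1,0.72,-0.57,-0.355,0,0,0,1,0.8,-0.635,-0.355,0,0,0,1,0.88,-0.7,-0.355,0,0,0,1], "newtons": 40}}

```text
time: 1.15
position: [0.4269, -0.2838, 0.3005]
tool_rot: [-3.065, -0.688, 0.001]
ft_force: [0.0, 0.1, 0.7]
grip_width: 1.0
grip_force: 0.0
```

```bash
python3 - <<'E'
from h import *
plan([.58,.04,.32],np.radians(71.6))
s=ctrl.get_state();print(s['position'],s['tool_rot'],s['joint_positions'])
E
```

```text
shift [ 0.9227 -0.7575 -0.0651] turn [-1.000e-04  4.000e-04  7.287e-01] t 1.15
[ 0.42694038 -0.28379589  0.30051268] [-3.06509942e+00 -6.88482511e-01  6.26745899e-04] [ 0.83631291  0.00900435 -0.30259003  1.60070167  0.00287036  1.53266955
 -0.59526699]
```

Emit:
{"op": "jog_arm", "data": {"moves": [0.12,-0.1,-0.065,0,0,0.1,1,0.26,-0.21,-0.065,0,0,0.2,1,0.4,-0.33,-0.065,0,0,0.3,1,0.54,-0.445,-0.065,0,0,0.43,1,0.68,-0.56,-0.065,0,0,0.55,1,0.8,-0.66,-0.065,0,0,0.65,1,0.92,-0.755,-0.065,0,0,0.73,1,0.92,-0.755,-0.065,0,0,0.73,1]}}

```text
time: 2.15
position: [0.5795, 0.0428, 0.3195]
tool_rot: [-3.1, 0.493, 0.002]
ft_force: [0.9, -0.5, -0.3]
grip_width: 1.003
grip_force: 0.0
```

```bash
python3 - <<'E'
from h import *
snap('wrist','w1.png')
plan([.6195,.138,.30],np.radians(71.6))
s=ctrl.get_state();print(s['position'],s['joint_positions'],px('w1',[.6195,.138,.25]))
E
```

```text
shift [ 0.025  -0.353   0.0653] turn [-0.0001  0.0014  0.0027] t 2.2
[0.5792463  0.03975609 0.31958891] [ 0.41259294  0.18938364 -0.61875625  1.39864902  0.10859312  1.58913055
 -2.08489992] (np.float64(180.28068230752294), np.float64(228.99564732284392))
```

View pics/w1.png

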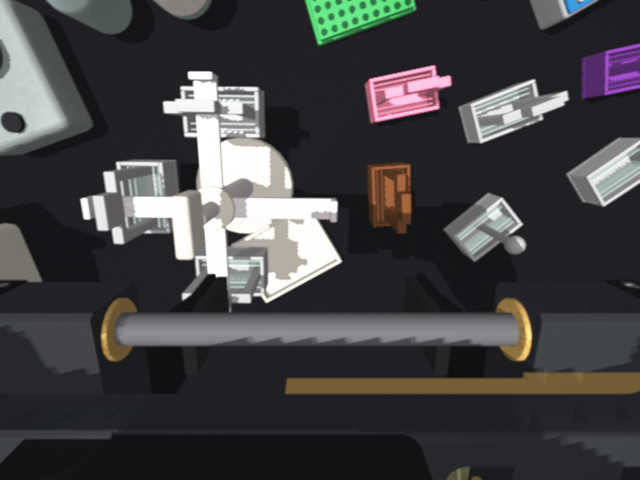

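The wrist view has the bar top at about (183,225). The prediction was (180,229), so the bar position is confirmed. The wrist needs a half turn so it has range left to turn the tree.

Emit:
{"op": "jog_arm", "data": {"moves": [0,0,0,0,0,-0.12,1,0,0,0,0,0,-0.27,1,0,0,0,0,0,-0.42,1,0,0,0,0,0,-0.57,1,0,0,0,0,0,-0.72,1,0,0,0,0,0,-0.87,1,0,0,0,0,0,-1,1,0,0,0,0,0,-1,1]}}

```text
time: 3.2
position: [0.5792, 0.0359, 0.3202]
tool_rot: [2.939, 1.107, -0.001]
ft_force: [-0.5, -0.3, 0.3]
grip_width: 1.002
grip_force: 0.0
```

Emit:
{"op": "jog_arm", "data": {"moves": [0,0,0,0,0,-0.12,1,0,0,0,0,0,-0.27,1,0,0,0,0,0,-0.42,1,0,0,0,0,0,-0.57,1,0,0,0,0,0,-0.72,1,0,0,0,0,0,-0.87,1,0,0,0,0,0,-1,1,0,0,0,0,0,-1,1]}}

```text
time: 4.2
position: [0.5793, 0.0368, 0.3201]
tool_rot: [1.993, 2.428, -0.001]
ft_force: [0.2, 0.4, 0.2]
grip_width: 1.006
grip_force: 0.0
```

```bash
python3 - <<'E'
from h import *
plan([.6192,.1375,.27],np.radians(71.6))
s=ctrl.get_state();print(s['position'],s['joint_positions'])
E
```

```text
shift [0.3034 0.196  0.1668] turn [-6.000e-04  4.000e-04 -1.006e+00] t 4.2
[0.57928017 0.03681151 0.32012627] [ 0.59014992  0.2243217  -0.84016493  1.39342381  0.16710814  1.59708443
 -0.03680845]
```

Emit:
{"op": "jog_arm", "data": {"moves": [0.04,0.03,0.01,0,0,-0.12,1,0.09,0.06,0.02,0,0,-0.27,1,0.14,0.09,0.03,0,0,-0.42,1,0.19,0.12,0.04,0,0,-0.57,1,0.24,0.155,0.05,0,0,-0.72,1,0.28,0.18,0.06,0,0,-0.87,1,0.303,0.196,0.07,0,0,-1,1,0.303,0.196,0.07,0,0,-1,1]}}

```text
time: 5.2
position: [0.6187, 0.1388, 0.2986]
tool_rot: [-0.51, -3.099, 0.0]
ft_force: [-0.2, -0.2, 0.7]
grip_width: 0.998
grip_force: 0.0
```

```bash
python3 - <<'E'
from h import *
plan([.6192,.1375,.219],np.radians(71.6))
s=ctrl.get_state();print(s['position'],s['joint_positions'])
E
```

```text
shift [-0.0032 -0.0035  0.2655] turn [-0.0003 -0.001  -0.0052] t 5.2
[0.61872265 0.13880404 0.29864689] [ 0.45643887  0.41975544 -1.01427463  1.29229297  0.35316845  1.61581952
  0.74417314]
```

Emit:
{"op": "jog_arm", "data": {"moves": [0,0,0.05,0,0,0,1,0,0,0.13,0,0,0,1,0,0,0.21,0,0,0,1,-0.003,-0.003,0.265,0,0,0,1,-0.003,-0.003,0.265,0,0,0,0,-0.003,-0.003,0.265,0,0,0,-1,-0.003,-0.003,0.265,0,0,0,-1,-0.003,-0.003,0.265,0,0,0,-1], "newtons": 20}}

```text
time: 6.2
position: [0.6197, 0.1378, 0.2204]
tool_rot: [0.504, 3.1, 0.001]
ft_force: [-0.9, 0.0, -0.3]
grip_width: 0.632
grip_force: 0.0
```

Emit:
{"op": "jog_arm", "data": {"moves": [0,0,0,0,0,0,-1,0,0,0,0,0,0,-1,0,0,0,0,0,0,-1,0,0,0,0,0,0,-1,0,0,0,0,0,0,-1,0,0,0,0,0,0,-1,0,0,0,0,0,0,-1,0,0,0,0,0,0,-1]}}

```text
time: 7.2
position: [0.6194, 0.1374, 0.2197]
tool_rot: [-0.505, -3.101, 0.0]
ft_force: [-0.7, -0.4, -0.9]
grip_width: 0.148
grip_force: 20.0
```

```bash
python3 - <<'E'
from h import *
plan([.6192,.1375,.219],np.radians(11.8))
s=ctrl.get_state();print(s['position'],s['joint_positions'],s['ft_force'],s['torque'])
E
```

```text
shift [0.0008 0.     0.0023] turn [-3.000e-04  1.000e-04  9.951e-01] t 7.2
[0.61941279 0.13741386 0.21969493] [ 0.47700142  0.4433615  -1.0024551   1.4285313   0.37206045  1.47037453
  0.73048257] [-0.72127442 -0.35963016 -0.85980296] [ 0.00634701 -0.05430821 -0.04233913]
```

Emit:
{"op": "jog_arm", "data": {"moves": [0,0,0,0,0,0.08,-1,0,0,0,0,0,0.22,-1,0,0,0,0,0,0.38,-1,0,0,0,0,0,0.54,-1,0,0,0,0,0,0.7,-1,0,0,0,0,0,0.85,-1,0,0,0,0,0,0.95,-1,0,0,0,0,0,0.995,-1]}}

```text
time: 8.2
position: [0.6191, 0.1371, 0.2197]
tool_rot: [1.983, 2.436, -0.002]
ft_force: [-2.4, -0.4, 0.5]
grip_width: 0.15
grip_force: 20.1
```

```bash
python3 - <<'E'
from h import *
plan([.6194,.1374,.219],np.radians(11.8))
s=ctrl.get_state();print(s['position'],s['joint_positions'],s['ft_force'],s['torque'])
E
```

```text
shift [0.0007 0.0013 0.0022] turn [-0.0009  0.0009 -0.0015] t 8.2
[0.61907526 0.13711267 0.219671  ] [ 0.35803369  0.38075727 -0.81263637  1.43268517  0.27612903  1.44635915
 -0.24858012] [-2.43296456 -0.43391721  0.49953147] [-0.22729744  0.15131545  0.11467528]
```

Now settle, open, rise, and look from the top camera.

Emit:
{"op": "jog_arm", "data": {"moves": [0,0,0,0,0,0,-1,0,0,0,0,0,0,-0.5,0,0,0,0,0,0,0.3,0,0,0,0,0,0,0.3,0,0,0,0,0,0,0.3,0,0,-0.1,0,0,0,0.3,0,0,-0.25,0,0,0,0.5,0,0,-0.3,0,0,0,1]}}

```text
time: 9.2
position: [0.6204, 0.1383, 0.3128]
tool_rot: [1.979, 2.437, 0.006]
ft_force: [-0.1, -0.4, 0.4]
grip_width: 0.78
grip_force: 0.0
```

```bash
python3 - <<'E'
from h import *
plan([.606,-.13,.29],np.radians(2.3))
plan([.6068,-.2137,.2],np.radians(2.3))
s=ctrl.get_state();print(s['position'],s['joint_positions'],s['grip_width'])
E
```

```text
shift [-0.8657 -0.2306  0.0746] turn [ 0.0042 -0.0006  0.1588] t 9.2
shift [-1.1394 -0.2865  0.3743] turn [ 0.0042 -0.0006  0.1588] t 9.2
[0.6203931  0.13834946 0.31277324] [ 0.33994576  0.35913602 -0.8229846   1.27032212  0.26165589  1.61523856
 -0.23061824] 0.7796062071747992
```

Emit:
{"op": "jog_arm", "data": {"moves": [-0.1,-0.03,0,0,0,0.02,1,-0.25,-0.07,0,0,0,0.05,1,-0.4,-0.11,0,0,0,0.08,1,-0.55,-0.145,0,0,0,0.11,1,-0.7,-0.185,0.03,0,0,0.14,1,-0.8,-0.21,0.06,0,0,0.16,1,-0.866,-0.23,0.075,0.004,0,0.16,1,-0.866,-0.23,0.075,0.004,0,0.16,1]}}

```text
time: 10.2
position: [0.6048, -0.1318, 0.2863]
tool_rot: [-2.177, -2.259, 0.006]
ft_force: [0.7, -0.5, -0.2]
grip_width: 0.999
grip_force: 0.0
```

```bash
python3 - <<'E'
from h import *
snap('wrist','w2.png');snap('top','t2.png')
a=cv2.imread('pics/w2.png'); b=cv2.imread('pics/t2.png')
im=cv2.resize(b[110:310,110:270],None,fx=3,fy=3,interpolation=cv2.INTER_CUBIC)[:600]
w=cv2.resize(a,(320,240)); o=np.zeros((600,800,3),np.uint8); o[:,:480]=im; o[:240,480:]=w; cv2.imwrite('pics/c2.png',o)
for p in([.6068,-.2137,.122],[.6068,-.2137,.04],[.6068,-.1737,.04]): print(px('w2',p))
plan([.6068,-.2137,.2],np.radians(2.3))
s=ctrl.get_state();print(s['position'],s['joint_positions'])
E
```

```text
(np.float64(315.019745632782), np.float64(289.72301760959647))
(np.float64(315.4149475910869), np.float64(263.9891375667802))
(np.float64(316.59320681328427), np.float64(234.22711395663256))
shift [-0.2839 -0.0064  0.2913] turn [-0.0035 -0.001   0.0012] t 10.3
[ 0.60550873 -0.12860572  0.28745884] [ 0.71066911  0.30006061 -0.69776357  1.35773826  0.19033861  1.5551574
  0.07294204]
```

View pics/c2.png

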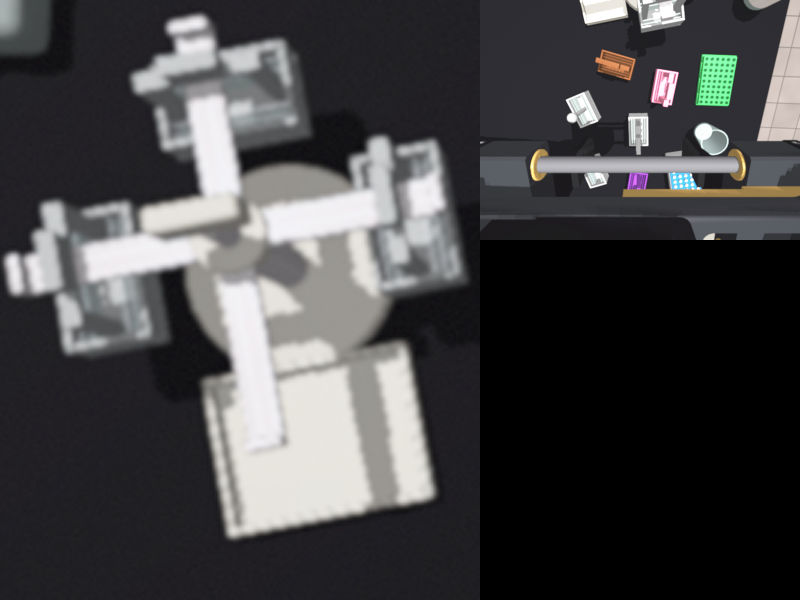

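The empty branch now lies over the tray, parallel to its sides, with its tip at crop (266,445). The rack sits where predicted in the wrist view, at (316,296) against a predicted (315,290).

Emit:
{"op": "jog_arm", "data": {"moves": [-0.1,-0.002,0,0,0,0,1,-0.2,-0.004,0.02,0,0,0,1,-0.27,-0.006,0.08,-0.003,0,0,1,-0.284,-0.006,0.2,-0.003,0,0,1,-0.284,-0.006,0.3,-0.003,0,0,1,-0.284,-0.006,0.36,-0.003,0,0,1,-0.284,-0.006,0.38,-0.003,0,0,1,-0.284,-0.006,0.38,-0.003,0,0,1]}}

```text
time: 11.3
position: [0.6065, -0.2157, 0.1737]
tool_rot: [2.177, 2.265, -0.001]
ft_force: [0.9, 0.3, -0.3]
grip_width: 1.001
grip_force: 0.0
```

```bash
python3 - <<'E'
from h import *
plan([.6075,-.2137,.107],np.radians(2.3))
s=ctrl.get_state();print(s['position'],s['joint_positions'])
C=lambda x,y,z:onz('t2',110+x/3-.33,110+y/3-.33,z)
ang=lambda d:np.degrees(np.arctan2(d[1],d[0]))
a=C(237,285,.165);t=C(266,446,.165);print(a,t,ang(t-a),ang(t-np.array([.6193,.1373,0])),np.linalg.norm((t-np.array([.6193,.1373,.165]))))
print('opp branch',C(194,25,.177))
f=[C(*p,.008) for p in((408,342),(435,495),(230,537),(203,380))]
print(ang(f[1]-f[0]),ang(f[2]-f[3]),np.mean(f,0))
E
```

```text
shift [0.0067 0.0036 0.2224] turn [-0.0004  0.0004 -0.0008] t 11.3
[ 0.6065243  -0.21572169  0.17371326] [ 0.79617933  0.38619301 -0.6450572   1.478044    0.23447546  1.35555025
  0.17575102]
[0.59132836 0.13264488 0.165     ] [0.50249326 0.11330571 0.165     ] -167.7184827867853 -168.39185482645442 0.11924571556134615
opp branch [0.73428033 0.15893891 0.177     ]
-168.2798842400794 -168.05612219089616 [0.50989105 0.11497192 0.008     ]
```

Emit:
{"op": "jog_arm", "data": {"moves": [0.006,0.003,0.06,0,0,0,1,0.006,0.003,0.14,0,0,0,1,0.006,0.003,0.2,0,0,0,1,0.006,0.003,0.222,0,0,0,1,0.006,0.003,0.222,0,0,0,0.5,0.006,0.003,0.222,0,0,0,0,0.006,0.003,0.222,0,0,0,-0.5,0.006,0.003,0.222,0,0,0,-1], "newtons": 35}}

```text
time: 12.3
position: [0.6072, -0.2145, 0.1072]
tool_rot: [2.178, 2.264, -0.001]
ft_force: [-0.8, -0.1, -1.3]
grip_width: 0.631
grip_force: 0.0
```

Emit:
{"op": "jog_arm", "data": {"moves": [0,0,0,0,0,0,-1,0,0,0,0,0,0,-1,0,0,0,0,0,0,-1,0,0,0,0,0,0,-1,0,0,-0.02,0,0,0,-1,0,0,-0.08,0,0,0,-1,0,0,-0.2,0,0,0,-1,0,0,-0.3,0,0,0,-1]}}

```text
time: 13.3
position: [0.6076, -0.2143, 0.1996]
tool_rot: [2.177, 2.263, -0.0]
ft_force: [0.5, -0.8, -0.0]
grip_width: 0.0
grip_force: 0.0
```

```bash
python3 - <<'E'
from h import *
snap('wrist','w3.png');snap('scene','s3.png')
b=cv2.imread('pics/s3.png'); a=cv2.imread('pics/w3.png')
o=np.zeros((600,800,3),np.uint8); o[:480,:640]=a; c=cv2.resize(b[180:380,170:370],(400,400))
o[200:600,400:]=c; cv2.imwrite('pics/c3.png',o)
s=ctrl.get_state();p=s['position'];print(p,s['joint_positions'],s['grip_width'],s['ft_force'])
# expected rack corners in both views if mid = tcp-46mm
c=p-[0,0,.046]
for d in([0,0,.061],[0,.016,.061],[0,-.016,.061],[0,.04,-.021],[0,-.04,-.021]): print(d,np.round(px('w3',c+d)),np.round(px('s3',c+d)),np.round((np.array(px('s3',c+d))-[170,180])*2+[400,200]))
E
```

```text
[ 0.60973954 -0.21462839  0.20245812] [ 0.79446617  0.37069852 -0.6503036   1.43891508  0.22666284  1.39935629
  0.1788    ] 0.005521871168492587 [-0.02132627  0.06404821  0.39005321]
[0, 0, 0.061] [319. 288.] [250. 243.] [560. 326.]
[0, 0.016, 0.061] [320. 259.] [258. 244.] [576. 329.]
[0, -0.016, 0.061] [318. 315.] [242. 242.] [543. 324.]
[0, 0.04, -0.021] [320. 190.] [274. 281.] [608. 403.]
[0, -0.04, -0.021] [316. 293.] [234. 275.] [529. 390.]
```

View pics/c3.png

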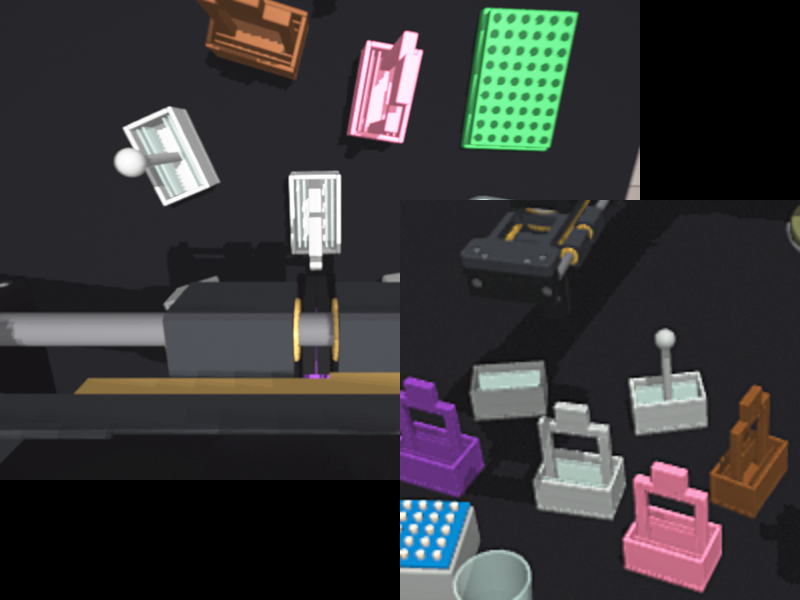

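```bash
python3 - <<'E'
from h import *
k=[onz('w3',*p,.04) for p in((290,173),(341,172),(341,253),(290,253))]
print(np.round(k,4)); c=np.mean(k,0);print(c)
for y in(.016,-.016): print(px('w3',[c[0],c[1]+y,.122]))
for y in(.035,-.035): print(px('w3',[c[0],c[1]+y,.10]))
for u,v in((309,210),(322,210)): print(onz('w3',u,v,.122))
# scene check
r=np.array([(555-400)/2+170,(405-200)/2+180]);q=np.array([(592-400)/2+170,(409-200)/2+180])
print(onz('s3',*r,.122),onz('s3',*q,.122))
E
```

```text
[[ 0.5818 -0.1729  0.04  ]
 [ 0.6311 -0.17    0.04  ]
 [ 0.636  -0.2523  0.04  ]
 [ 0.5834 -0.2543  0.04  ]]
[ 0.6080686  -0.21237529  0.04      ]
(np.float64(316.50058171736237), np.float64(215.37400002410035))
(np.float64(314.89135360060874), np.float64(255.01158586356217))
(np.float64(317.31126200258893), np.float64(186.80536697886296))
(np.float64(314.0418597893002), np.float64(267.8635988870341))
[ 0.60218087 -0.19241567  0.122     ]
[ 0.61209742 -0.19203117  0.122     ]
[ 0.61006921 -0.22919711  0.122     ] [ 0.60711613 -0.19253143  0.122     ]
```

The rack still stands upright at the measured spot; I simply lifted before the fingers had closed. I'll reopen, descend and wait longer.

Emit:
{"op": "jog_arm", "data": {"moves": [0,0,0,0,0,0,1,0,0,0,0,0,0,1,0,0,0,0,0,0,1,0,0,0,0,0,0,1,0,0,0,0,0,0,1,0,0,0,0,0,0,1,0,0,0,0,0,0,1,0,0,0,0,0,0,1]}}

```text
time: 14.4
position: [0.607, -0.2143, 0.1967]
tool_rot: [-2.178, -2.264, 0.002]
ft_force: [0.4, -0.3, -0.8]
grip_width: 0.832
grip_force: 0.0
```

```bash
python3 - <<'E'
from h import *
plan([.6075,-.213,.107],np.radians(2.3))
s=ctrl.get_state();print(s['position'],s['grip_width'])
E
```

```text
shift [0.0045 0.0021 0.2991] turn [-0.0009  0.0005 -0.0014] t 14.4
[ 0.6070131  -0.21432969  0.19673423] 0.8322183809885056
```

Emit:
{"op": "jog_arm", "data": {"moves": [0.004,0.002,0.06,0,0,0,1,0.004,0.002,0.15,0,0,0,1,0.004,0.002,0.24,0,0,0,1,0.004,0.002,0.3,0,0,0,1,0.004,0.002,0.3,0,0,0,-1,0.004,0.002,0.3,0,0,0,-1,0.004,0.002,0.3,0,0,0,-1,0.004,0.002,0.3,0,0,0,-1]}}

```text
time: 15.4
position: [0.608, -0.2133, 0.1076]
tool_rot: [2.177, 2.263, -0.001]
ft_force: [0.0, -0.4, 0.3]
grip_width: 0.629
grip_force: 0.0
```

Emit:
{"op": "jog_arm", "data": {"moves": [0,0,0,0,0,0,-1,0,0,0,0,0,0,-1,0,0,0,0,0,0,-1,0,0,0,0,0,0,-1,0,0,0,0,0,0,-1,0,0,0,0,0,0,-1,0,0,0,0,0,0,-1,0,0,0,0,0,0,-1]}}

```text
time: 16.4
position: [0.6075, -0.2131, 0.1067]
tool_rot: [-2.178, -2.264, 0.002]
ft_force: [-0.6, -0.3, -0.5]
grip_width: 0.005
grip_force: 0.0
```

```bash
python3 - <<'E'
from h import *
snap('wrist','w4.png');snap('scene','s4.png')
b=cv2.imread('pics/s4.png'); a=cv2.imread('pics/w4.png')
o=np.zeros((600,800,3),np.uint8); o[:300,:400]=cv2.resize(a,(400,300)); o[300:,:400]=a[180:480,120:520]; o[:600,400:]=cv2.resize(b[200:350,210:310],(400,600),interpolation=cv2.INTER_CUBIC)
cv2.imwrite('pics/c4.png',o); s=ctrl.get_state(); print(px('s4',s['position']),px('w4',s['position']))
E
```

```text
(np.float64(256.53978609723924), np.float64(288.9733249836367)) (np.float64(315.01931383793027), np.float64(274.3464308899593))
```

View pics/c4.png

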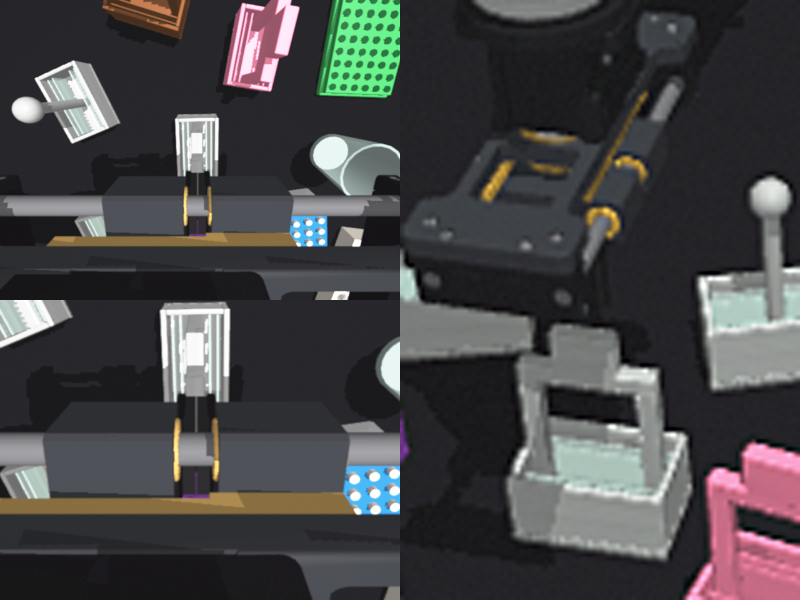

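```bash
python3 - <<'E'
from h import *
s=ctrl.get_state();p=s['position'];print(p,s['tool_rot'],s['grip_width'],s['ft_force'])
c=np.load('pics/s4.npz');print('scenecam',c['xyz'],'wristcam',np.load('pics/w4.npz')['xyz'])
f=lambda q:np.round((np.array(px('s4',q))-[210,200])*4+[400,0])
for dz in(0,.0187,.07,.1,.13): print(dz,f(p+[0,0,dz]),f(p+[.095,-.037,dz]),f(p+[.095,.037,dz]), f(p+[-.095,0,dz]))
for y in(-.016,.016):
  for z in(.1,.122): print(f([.6075+.005,-.2125+y,z]),np.round(px('w4',[.6075,-.2125+y,z])))
a=cv2.imread('pics/s4.png');b=cv2.imread('pics/s3.png')
d=cv2.absdiff(a,b).max(2)[285:345,236:285]>40
print(d.sum())
E
```

```text
[ 0.60743669 -0.21313636  0.10669505] [-2.17786940e+00 -2.26363024e+00  1.62734981e-03] 0.005734959759300852 [ 0.25456195  0.08185135 -1.15497839]
scenecam [1.29689866 0.10909994 0.75384229] wristcam [ 0.60488296 -0.13867289  0.29697269]
0 [586. 356.] [435. 477.] [588. 505.] [651. 240.]
0.0187 [583. 326.] [429. 447.] [585. 475.] [648. 211.]
0.07 [573. 242.] [413. 360.] [574. 387.] [641. 129.]
0.1 [567. 190.] [403. 306.] [567. 333.] [637.  79.]
0.13 [560. 135.] [393. 250.] [560. 277.] [632.  27.]
[554. 368.] [314. 294.]
[549. 333.] [314. 311.]
[616. 379.] [316. 243.]
[612. 344.] [316. 255.]
57
```

The wrist and scene views both show the fingertips about 25 mm higher than the reported TCP implies: the tab top is uncovered beneath them. Going 27 mm lower is safe, because the fingers only straddle the crossbar, so I'll reopen and grip there.

Emit:
{"op": "jog_arm", "data": {"moves": [0,0,-0.05,0,0,0,1,0,0,-0.05,0,0,0,1,0,0,-0.05,0,0,0,1,0,0,-0.05,0,0,0,1,0,0,-0.05,0,0,0,1,0,0,-0.05,0,0,0,1,0,0,-0.05,0,0,0,1,0,0,-0.05,0,0,0,1]}}

```text
time: 17.5
position: [0.6075, -0.2131, 0.1217]
tool_rot: [-2.178, -2.264, 0.002]
ft_force: [-0.5, 0.2, -0.4]
grip_width: 0.833
grip_force: 0.0
```

Emit:
{"op": "jog_arm", "data": {"moves": [0,0,0.04,0,0,0,0.5,0,0,0.08,0,0,0,0.3,0,0,0.11,0,0,0,0.2,0,0,0.13,0,0,0,0,0,0,0.14,0,0,0,-1,0,0,0.14,0,0,0,-1,0,0,0.14,0,0,0,-1,0,0,0.14,0,0,0,-1]}}

```text
time: 18.5
position: [0.6077, -0.2132, 0.0801]
tool_rot: [2.178, 2.264, -0.001]
ft_force: [-0.2, -0.2, -0.4]
grip_width: 0.132
grip_force: 0.3
```

Emit:
{"op": "jog_arm", "data": {"moves": [0,0,0,0,0,0,-1,0,0,0,0,0,0,-1,0,0,0,0,0,0,-1,0,0,0,0,0,0,-1,0,0,0,0,0,0,-1,0,0,0,0,0,0,-1,0,0,0,0,0,0,-1,0,0,0,0,0,0,-1]}}

```text
time: 19.5
position: [0.6076, -0.2132, 0.08]
tool_rot: [-2.178, -2.264, 0.001]
ft_force: [-1.0, 0.8, 5.0]
grip_width: 0.109
grip_force: 35.0
```

Gripped at 9.5 mm opening with 35 N. Lift next.

Emit:
{"op": "jog_arm", "data": {"moves": [0,0,-0.02,0,0,0,-1,0,0,-0.08,0,0,0,-1,0,0,-0.18,0,0,0,-1,0,0,-0.3,0,0,0,-1,0,0,-0.42,0,0,0,-1,0,0,-0.52,0,0,0,-1,0,0,-0.56,0,0,0,-1,0,0,-0.56,0,0,0,-1]}}

```text
time: 20.5
position: [0.6079, -0.213, 0.2482]
tool_rot: [2.178, 2.264, -0.001]
ft_force: [1.0, -0.0, -3.0]
grip_width: 0.112
grip_force: 35.0
```

```bash
python3 - <<'E'
from h import *
snap('scene','s5.png')
plan([.53,-.06,.25],np.radians(7)); plan([.443,.10,.25],np.radians(11.9))
s=ctrl.get_state();p=s['position'];print(p,s['joint_positions'],s['ft_force'],s['torque'],s['grip_width'])
b=cv2.imread('pics/s5.png');u,v=map(int,px('s5',p)); 
o=cv2.resize(b[v-75:v+75,u-90:u+90],None,fx=4,fy=4,interpolation=cv2.INTER_CUBIC);cv2.imwrite('pics/c5.png',o)
c=p-[0,0,.019]
f=lambda q:np.round((np.array(px('s5',q))-[u-90,v-75])*4)
for q in([.005,-.016,.061],[.005,.016,.061],[.025,-.04,-.061],[.025,.04,-.061],[.025,-.04,-.021],[.025,.04,-.021]): print(q,f(c+q))
E
```

```text
shift [ 0.5196 -0.2374 -0.0098] turn [-0.002   0.     -0.0797] t 20.55
shift [ 1.0638 -0.5066 -0.0093] turn [-0.002  -0.     -0.1614] t 20.55
[ 0.6071956  -0.21301756  0.24693544] [ 0.7893595   0.3566942  -0.65469431  1.36662095  0.21548513  1.49146714
  0.18668563] [-0.50841031  0.4327552  -2.29710215] [-0.0031649  -0.10760283 -0.00027353] 0.1124784681998405
[0.005, -0.016, 0.061] [314. 221.]
[0.005, 0.016, 0.061] [383. 230.]
[0.025, -0.04, -0.061] [278. 462.]
[0.025, 0.04, -0.061] [442. 488.]
[0.025, -0.04, -0.021] [268. 392.]
[0.025, 0.04, -0.021] [435. 418.]
```

View pics/c5.png

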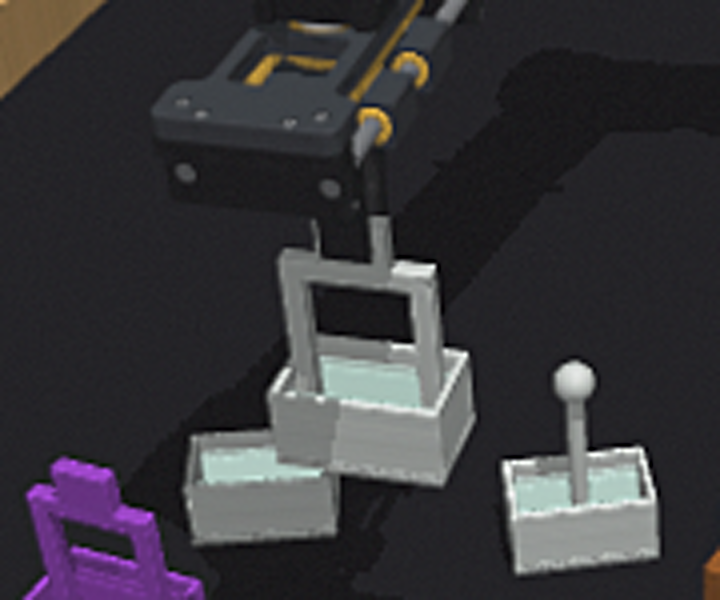

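The rack hangs straight in the grip and matches the prediction, with its basket corners at crop (278,462) and (442,488). The fingertips end near the tab's bottom. Carry it to the tree.

Emit:
{"op": "jog_arm", "data": {"moves": [0.03,-0.014,0,0,0,0,-1,0.1,-0.046,0,0,0,-0.02,-1,0.19,-0.087,-0.01,0,0,-0.03,-1,0.28,-0.128,-0.01,0,0,-0.04,-1,0.37,-0.169,-0.01,-0.002,0,-0.06,-1,0.45,-0.206,-0.01,-0.002,0,-0.07,-1,0.5,-0.229,-0.01,-0.002,0,-0.08,-1,0.52,-0.238,-0.01,-0.002,0,-0.08,-1]}}

```text
time: 21.55
position: [0.5296, -0.059, 0.2504]
tool_rot: [2.079, 2.354, -0.0]
ft_force: [0.3, -0.5, -2.9]
grip_width: 0.112
grip_force: 35.0
```

```bash
python3 - <<'E'
from h import *
plan([.438,.099,.25],np.radians(11.9))
s=ctrl.get_state();print(s['position'],s['joint_positions'])
E
```

```text
shift [ 0.5603 -0.2381  0.0006] turn [ 0.0004  0.0008 -0.0803] t 21.55
[ 0.52960126 -0.05900537  0.25035382] [ 0.77332195  0.09525321 -0.75607051  1.63291609  0.06662756  1.43900166
  0.13436702]
```

Emit:
{"op": "jog_arm", "data": {"moves": [0.03,-0.02,-0.02,0,0,0,-1,0.1,-0.06,-0.06,0,0,-0.02,-1,0.19,-0.11,-0.08,0,0,-0.03,-1,0.29,-0.16,-0.08,0,0,-0.04,-1,0.39,-0.2,-0.08,0,0,-0.06,-1,0.48,-0.235,-0.08,0,0,-0.07,-1,0.54,-0.238,-0.08,0,0,-0.08,-1,0.56,-0.238,-0.08,0,0,-0.08,-1]}}

```text
time: 22.55
position: [0.439, 0.099, 0.2748]
tool_rot: [1.978, 2.438, 0.001]
ft_force: [0.3, 0.6, -2.2]
grip_width: 0.112
grip_force: 35.0
```

```bash
python3 - <<'E'
from h import *
plan([.438,.099,.184],np.radians(11.9))
s=ctrl.get_state();print(s['position'],s['joint_positions'])
E
```

```text
shift [ 0.0008 -0.004   0.3027] turn [ 0.0017  0.0008 -0.0002] t 22.55
[0.43904429 0.09904283 0.27480096] [ 0.7017552  -0.16811219 -0.858824    1.76040512 -0.12664797  1.49043791
  0.06740558]
```

Emit:
{"op": "jog_arm", "data": {"moves": [0,0,0.04,0,0,0,-1,0,0,0.1,0,0,0,-1,0,0,0.17,0,0,0,-1,0,0,0.24,0,0,0,-1,0,-0.003,0.29,0,0,0,-1,0,-0.003,0.303,0.002,0,0,-1,0,-0.003,0.303,0.002,0,0,-1,0,-0.003,0.303,0.002,0,0,-1]}}

```text
time: 23.55
position: [0.4386, 0.098, 0.1843]
tool_rot: [1.981, 2.438, -0.001]
ft_force: [0.0, 0.2, -2.5]
grip_width: 0.113
grip_force: 35.0
```

```bash
python3 - <<'E'
from h import *
snap('scene','s6.png');snap('top','t6.png')
u=np.array([np.cos(np.radians(-168.1)),np.sin(np.radians(-168.1)),0]);A=np.array([.6193,.1373,0])
plan(A+.092*u+[0,0,.184],np.radians(11.9))
s=ctrl.get_state();p=s['position'];print(p,s['joint_positions'],A+.092*u)
b=cv2.imread('pics/s6.png');o=cv2.resize(b[230:370,340:500],None,fx=4,fy=4,interpolation=cv2.INTER_CUBIC)
f=lambda q:np.round((np.array(px('s6',q))-[340,230])*4)
print('lip',f(A+.118*u+[0,0,.177]),'open top/bot',f(p+[0,0,.010]),f(p-[0,0,.040]),'lowerings')
cv2.imwrite('pics/c6.png',o)
E
```

```text
shift [0.0045 0.31   0.0009] turn [ 0.0001  0.0008 -0.0014] t 23.65
[0.43852498 0.0979572  0.18426573] [ 0.69512712 -0.11569612 -0.89817138  1.90815486 -0.09279325  1.30673906
  0.03072292] [0.52927717 0.11832921 0.        ]
lip [383.  91.] open top/bot [367. -19.] [356.  64.] lowerings
```

View pics/c6.png

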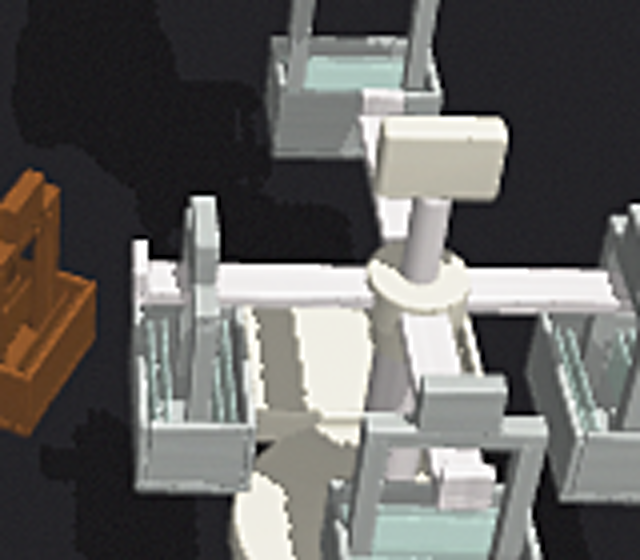

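The held rack's opening is lined up ahead of the branch, with the lip at crop (383,97) against a predicted (383,91). Insert.

Emit:
{"op": "jog_arm", "data": {"moves": [0.004,0.03,0,0,0,0,-1,0.004,0.07,0,0,0,0,-1,0.004,0.12,0,0,0,0,-1,0.004,0.17,0,0,0,0,-1,0.004,0.22,0,0,0,0,-1,0.004,0.27,0,0,0,0,-1,0.004,0.3,0,0,0,0,-1,0.004,0.31,0,0,0,0,-1]}}

```text
time: 24.65
position: [0.5293, 0.1183, 0.1834]
tool_rot: [-1.98, -2.437, 0.001]
ft_force: [-0.1, 0.7, -2.3]
grip_width: 0.11
grip_force: 35.0
```

Emit:
{"op": "jog_arm", "data": {"moves": [0,0,0.01,0,0,0,-1,0,0,0.025,0,0,0,-1,0,0,0.04,0,0,0,-1,0,0,0.055,0,0,0,-1,0,0,0.07,0,0,0,-1,0,0,0.08,0,0,0,-1,0,0,0.08,0,0,0,-1,0,0,0.08,0,0,0,-1]}}

```text
time: 25.65
position: [0.5289, 0.1181, 0.1597]
tool_rot: [-1.981, -2.438, 0.002]
ft_force: [-0.6, 0.2, -2.8]
grip_width: 0.112
grip_force: 35.0
```

```bash
python3 - <<'E'
from h import *
snap('scene','s7.png')
plan([.5293,.1183,.157],np.radians(11.9))
s=ctrl.get_state();p=s['position'];print(p,s['joint_positions'],s['ft_force'],s['torque'])
b=cv2.imread('pics/s7.png');o=cv2.resize(b[210:370,340:520],None,fx=4,fy=4,interpolation=cv2.INTER_CUBIC)
cv2.imwrite('pics/c7.png',cv2.resize(o,(720,600)))
E
```

```text
shift [0.0003 0.0013 0.0091] turn [-0.0007  0.0005 -0.0014] t 25.7
[0.52893984 0.11813653 0.15972884] [ 0.58390961  0.21645587 -0.95386545  1.74119678  0.184367    1.27943317
 -0.20621249] [ 0.49393913  0.11246674 -2.86546637] [ 0.04181228 -0.06135314 -0.01715094]
```

View pics/c7.png

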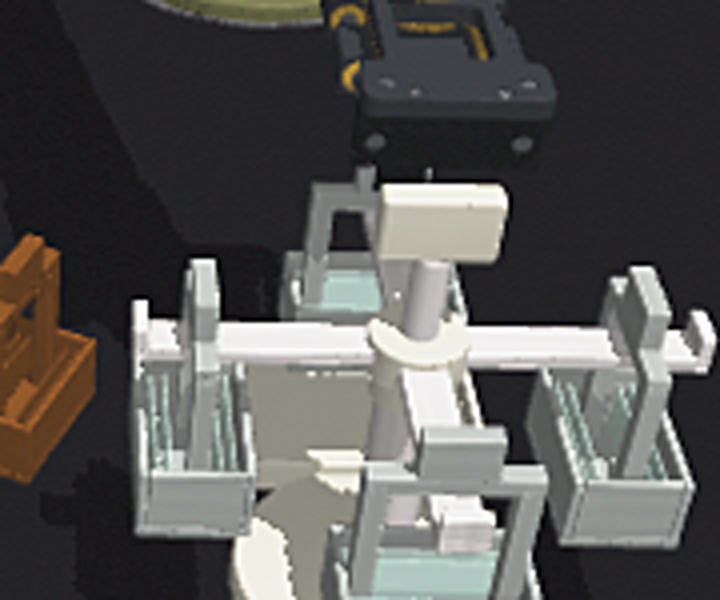

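The rack's frame is over the branch behind the bar and the tree has not turned. The final few mm go gently.

Emit:
{"op": "jog_arm", "data": {"moves": [0,0,0.003,0,0,0,-1,0,0,0.006,0,0,0,-1,0,0,0.008,0,0,0,-1,0,0,0.01,0,0,0,-1,0,0,0.011,0,0,0,-1,0,0,0.011,0,0,0,-1,0,0,0.011,0,0,0,-1,0,0,0.011,0,0,0,-1]}}

```text
time: 26.7
position: [0.5288, 0.1181, 0.1563]
tool_rot: [-1.981, -2.438, 0.002]
ft_force: [0.0, 0.7, -2.2]
grip_width: 0.108
grip_force: 35.0
```

Emit:
{"op": "jog_arm", "data": {"moves": [0,0,0,0,0,0,-0.65,0,0,0,0,0,0,-0.6,0,0,0,0,0,0,-0.6,0,0,0,0,0,0,-0.6,0,0,0,0,0,0,-0.6,0,0,0,0,0,0,-0.6,0,0,0,0,0,0,-0.6,0,0,0,0,0,0,-0.6]}}

```text
time: 27.7
position: [0.5288, 0.1181, 0.1562]
tool_rot: [-1.981, -2.438, 0.002]
ft_force: [-1.0, 0.1, 0.8]
grip_width: 0.196
grip_force: 0.0
```

Emit:
{"op": "jog_arm", "data": {"moves": [0,0,-0.01,0,0,0,-0.5,0,0,-0.03,0,0,0,-0.4,0,0,-0.06,0,0,0,-0.4,0,0,-0.12,0,0,0,-0.3,0,0,-0.2,0,0,0,-0.3,0,0,-0.3,0,0,0,0,0,0,-0.4,0,0,0,0,0,0,-0.45,0,0,0,0]}}

```text
time: 28.7
position: [0.5297, 0.1187, 0.2939]
tool_rot: [1.979, 2.437, 0.002]
ft_force: [-0.1, 0.9, -0.6]
grip_width: 0.489
grip_force: 0.0
```

```bash
python3 - <<'E'
from h import *
s=ctrl.get_state();print(s['position'],s['joint_positions'],s['ft_force'],s['grip_width'])
E
```

```text
[0.52966767 0.11867201 0.29392367] [ 0.61086374  0.14057139 -0.96843256  1.53112302  0.11707974  1.52875436
 -0.15127106] [-0.11778239  0.8670193  -0.62076131] 0.48870751285347114
```

Emit:
{"op": "jog_arm", "data": {"moves": [-0.02,0,-0.1,0,0,0,0,-0.1,0,-0.12,0,0,0,0,-0.2,0,-0.12,0,0,0,0,-0.3,0,-0.12,0,0,0,0,-0.4,0,-0.12,0,0,0,0,-0.5,0,-0.12,0,0,0,0,-0.55,0,-0.12,0,0,0,0,-0.55,0,-0.12,0,0,0,0]}}

```text
time: 29.7
position: [0.5627, -0.044, 0.327]
tool_rot: [-1.982, -2.436, 0.002]
ft_force: [-0.7, 0.5, -0.6]
grip_width: 0.501
grip_force: 0.0
```

```bash
python3 - <<'E'
from h import *
snap('scene','s8.png');snap('top','t8.png')
a=cv2.resize(cv2.imread('pics/s8.png')[220:370,350:530],None,fx=2.2,fy=2.2,interpolation=cv2.INTER_CUBIC)
b=cv2.resize(cv2.imread('pics/t8.png')[110:310,110:270],None,fx=2.5,fy=2.5,interpolation=cv2.INTER_CUBIC)
o=np.zeros((500,800,3),np.uint8);o[:a.shape[0],:396]=a;o[:,400:]=b;cv2.imwrite('pics/c8.png',o)
m=np.array([.5293,.1183,.136])
print('tabtop pred scene',(np.array(px('s8',m+[0,0,.061]))-[350,220])*2.2,'top',(np.array(px('t8',m+[0,0,.061]))-[110,110])*2.5+[400,0],'basket',(np.array(px('t8',m-[0,0,.021]))-[110,110])*2.5+[400,0])
E
```

```text
tabtop pred scene [195.59642184  71.68271247] top [603.37624737 328.03937558] basket [631.18226584 333.30381574]
```

View pics/c8.png

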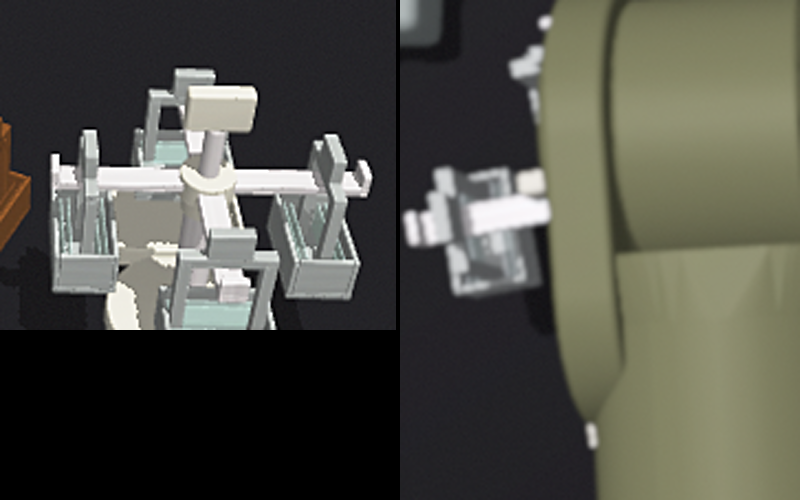

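The rack hangs upright on the branch behind the bar. Its tab top is at crop (194,72) against a predicted (195.6,71.7) and the tree has not turned, so I'm handing in.

```bash
python3 -c "
from bench import ctrl
print(ctrl.close_job())"
```

```text
the job is handed in; nothing more can be done
None
```

The tree's empty branch was turned out over the drip tray, the steel framed rack was left hanging on it by its opening with the gripper clear, and the job was handed in at about 30 s of the 54 s allowed; the system gave no verdict.

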